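# Park a painted test panel on the curing rail

## Robot

A 6-joint arm with a two-finger parallel gripper is mounted at the origin on the work surface. World frame = base frame: x ahead of the robot, y to its left, z up, the work surface at z = 0. Lengths are in m, angles in degrees, forces in N, time in s.
With the tool pointing down it reaches from about 0.3 to 0.75 m from the base axis. Payload 8.5 kg.
Tool frame: the origin (TCP) lies midway between the tips of the shut fingers; the grasp point (between the pads) lies 19 mm behind it; z points along the fingers, y is the line along which they close (so a half turn about z gives the same grasp; the last joint's range is limited). The gripper opens to 85 mm and grips with 20 to 120 N. Pads are 22 mm wide; open, the fingers measure 114 mm over their backs; the gripper's body (76 mm by 85 mm) begins 54 mm behind the grasp point. The pads swing forward as they close: fully open they stand 13 mm farther back than shut.
Start: joints at [64.154, 21.807, 74.336, -0, 83.858, -12.336], TCP at [0.128, 0.535, 0.231] pointing down, gripper open.
Joint ranges: [-178.18, 178.18], [-50.72, 133.34], [12.68, 142.11], [-81.47, 261.47], [9.98, 163.14], [-165.26, 165.26]. Speed limits (degrees/s): [136.94, 136.94, 180, 180, 180, 180].

## Interface

Orientations are given as [roll, pitch, yaw] about the fixed x, y, z axes, in that order (R = Rz(yaw) Ry(pitch) Rx(roll)).
In Python, from bench import arm gives the robot as it stands.
- The arm moves only by the tool jog_arm, never from a script. Its argument "targets" is a list of rows, each an object with "rotation": the turn, a rotation vector about the tool's x, y, z in rad, a list of three; "travel": the shift along the tool's x, y, z in mm, a list of three; "grip": the finger opening in mm, from 0 to 85.4. In form: [{"rotation": [ax, ay, az], "travel": [x, y, z], "grip": grip}, ...]. A call has 1 to 5 rows; each row shifts and turns the commanded pose from where the row before left it, along the tool's axes as they then stand; what a row does not reach is not made up. A row lasts 1/8 s, in which the tool goes at most 62.5 mm and 10.7 degrees, less where a joint would pass 70% of its speed; a pose out of reach is approached as far as the arm can. A call with a gripper value outside its range is refused whole. The fingers move at their own pace and stop on an object; the grip force is fixed at half the most. Time passes only in rows, so rows that do not move let the fingers close. It gives the time, the measured TCP pose, the force, the opening and the grip force at its end, in the units of the state.
- arm.get_obs(): the state, without advancing time (a new reading comes with each control period).
- arm.snapshot(name): name is "scene" or "side" or "wrist"; returns the picture (400x640x3 uint8, red, green, blue); there is no depth.
- arm.camera_params(name): a dict with "vfov" (degrees; the focal length in pixels is half the picture's height over the tangent of half this angle, whatever the lens; pixels are square), "cx", "cy" (the principal point, pixels), "k1" (the pictures are not rectified: a ray, as slopes to the right and down, at radius r is drawn at 1 + k1 r^2 times it, then the intrinsics apply), "rvec" (rotation vector, rad) and "tvec" (3), from world to camera coordinates, as OpenCV has them. Camera axes: x right, y down, z forward; pixel columns grow to the right and rows downward; lengths in m; the calibration is good to about 2 mm. A picture is of the moment at which its call begins: read the wrist's pose just before it. camera_params takes no time and is no camera call; for the wrist camera it gives the pose at the moment of the call.
- arm.sign_off(): hands the job in; it is judged then, once.
The state is a dict: "t": time; "qpos": joint angles; "qd": joint speeds; "joint_torque": joint torques, N m; "tool_pos": TCP position; "ee_rot": TCP orientation; "wrist_force": force on the tool from outside, world axes, zero at the start; "moment": the same for the moment, N m; "finger_gap": finger opening in m; "finger_force": force on a finger pad.
Only numpy, scipy, OpenCV 4.12 (cv2) and the standard library are available. Lean on these libraries where they do the work, as an engineer would, in place of code of your own. Each camera call takes 0.05 s, during which the arm holds its last target. There are 200 camera calls.

## Task

Move the hanger with the red test panel from the grey-footed rail to the blue-footed one: lift it over the orange end stops, hang it on the blue-footed rail, then slide it along until the brass spring bolt has snapped shut behind it with the rubber buffer pushed in, and let go so that it stays locked there. Work gently: the hanger must never bear on the blue-footed rail or its lock with more than 25 N, and leave the blue hanger, the can and the sanding block where they are.

Things in the scene. Friction and masses are not known exactly. Their poses are not given: they have to be found in the camera images.
- red_hanger: Hanger with red test panel (3 x 60 x 100 mm, 44 to 144 mm below the origin), 0.2 to 0.42 kg. A closed steel loop rides round the rail: top bar 24 x 30 x 10 mm (x, y, z), two 4 mm legs 16 mm apart inside (3 mm play each side of the rail), a cross bar below. It leaves a rail only over the rail's end. Origin: centre of the top bar's underside, which rests on the rail's top. y along the rail, z up.
- red_tab (a point): Centre of the black grip tab that stands on the red hanger: 12 mm thick (x, across the rail), 28 mm long (y), 45 mm high, from 10 to 55 mm above the hanger's origin.
- red_crossbar (a point): Top of the red hanger's cross bar, 38 mm below the hanger's origin. With the hanger seated it is 22 mm under the rail's underside: lifted by more than 22 mm while round a rail, it strikes the rail; lifted by less than 10 mm, the top bar strikes the end stop.
- rail_a: Start rail, fixed, grey foot (130 x 90 x 12 mm) and post (24 mm square): a level aluminium bar 10 mm wide, 16 mm high, its top 220 mm above the bench, running 220 mm from the post along the body's -y. At its free end an orange end stop 10 mm wide, 6 mm long, rises 10 mm above the rail's top. Origin: on the bench under the post.
- rail_a_root (a point): Point on the start rail's centre line at the height of its top face, over the post.
- rail_a_end (a point): Point on the start rail's centre line at the height of its top face, at the very free end (outer face of the orange stop).
- rail_b: Next rail, fixed, blue foot and post: same bar, height and stop, running 230 mm from the post along the body's +y, its free end facing the start rail's across a 45 to 75 mm gap, up to 12 mm out of line and slightly turned. A lock is clamped on it near the post: a sprung rubber buffer over the rail, and on the +x side a brass spring bolt. Origin: on the bench under the post.
- rail_b_root (a point): Point on the next rail's centre line at the height of its top face, over the post. The lock's place along the rail differs each time and is not given: the centre of the parked hanger lies 82 to 118 mm from this point, to be found by feel.
- rail_b_end (a point): Point on the next rail's centre line at the height of its top face, at the very free end (outer face of the orange stop). A hanger let down with its centre 35 to 50 mm inside this end is clear of both stop and bolt.
- buffer (a joint): Travel of the rubber buffer in m, pushed in towards the post by the hanger's top bar: 0 free, 0.0085 fully in (hard stop). Spring force 2.4 N at first, 5.8 N fully in. The bolt snaps shut behind the hanger at 0.006; let go, the buffer holds the hanger against the bolt. Sliding the hanger home takes up to about 7 N, bolt and friction included, before the hard stop.
- bolt (a joint): Travel of the brass bolt in m: 0 shut (sprung out across the way of the hanger's +x leg), up to 0.011 pushed back. The leg, coming from the free end, pushes it back by its ramp over the last 45 mm or so before the parked place. Spring force 1 to 2.3 N.
- blue_hanger: Same hanger with a blue panel, hanging on the start rail near its post; stays there. Origin as for the red one.
- primer_can: Closed can, 60 mm across, 85 mm high, on the bench beyond the rails. Origin: centre of its underside.
- sanding_block: Hand sanding block 65 x 110 x 46 mm on the bench beyond the rails. Origin: centre of its underside.
Things that resemble listed ones, but are neither listed nor needed, are in the scene too. Leave any pink look-alike of the blue_hanger alone.

How it is judged:
By the outcome, as a careful person would: the job done as asked, in the order asked, and still so for the second after the job is handed in, with the robot touching nothing.
It also fails if it takes over 56 s, if anything falls off the work surface, if the arm or the gripper's body presses on something with over 40 N, if the wrist force passes 120 N, or if a joint passes its speed limit or range.

## Working session

There is one attempt and no reset: what is moved stays moved. The work goes in short steps, Python scripts to look and compute and a tool call to move; the robot and the scene stay as the last step left them, time stands still between calls to the robot, and variables do not carry over. Pictures are saved under pics/ and viewed, at most 10 in all, crops included, and the job is handed in when it is done.

Besides the shell and the picture viewer there is one more tool, called as name([rows], argument=value, ...), one row to a line, values as JSON. jog_arm: Moves the arm, as the interface text tells. Its arguments: {"type":"object","properties":{"targets":{"type":"array"}},"required":["targets"]}

```bash
ls; mkdir -p pics; python3 - <<'E'
from bench import arm
import cv2
o=arm.get_obs();print(o)
for n in("scene","side","wrist"):
    p=arm.camera_params(n);print(n,p)
    cv2.imwrite(f"pics/{n}0.png",arm.snapshot(n)[:,:,::-1])
E
```

```text
pics
{'t': 0.0, 'qpos': array([ 6.41550874e+01,  2.18413361e+01,  7.43838956e+01, -1.33796055e-03,
        8.38570319e+01, -1.23369814e+01]), 'qd': array([-0.02520195, -0.00134897,  0.040923  ,  0.14598581, -0.01040259,
       -0.00730595]), 'joint_torque': array([ 1.79918403e-03, -4.48479187e+01, -2.31282663e+01, -7.29929388e-05,
        4.77206020e-03,  2.06611577e-05]), 'tool_pos': array([0.1283622 , 0.53452047, 0.23071358]), 'ee_rot': array([-1.79919352e+02, -1.62771406e-02,  1.66492201e+02]), 'wrist_force': array([-0.42255982, -0.55613232, -0.05953111]), 'moment': array([0.02580813, 0.01218747, 0.00304374]), 'finger_force': 0.0, 'finger_gap': 0.08544779906957477}
scene {'vfov': 46.48620196886005, 'cx': 325.4992855623273, 'cy': 194.9244974441837, 'k1': -0.0579554390148409, 'rvec': array([ 0.67854212,  2.52405393, -1.24167348]), 'tvec': array([ 0.51943411, -0.06230484,  1.43145768])}
side {'vfov': 57.59276562310534, 'cx': 323.3582069153943, 'cy': 197.99215372262492, 'k1': -0.035241832353554645, 'rvec': array([ 2.0936012 , -0.63720208,  0.35083456]), 'tvec': array([-0.52247003,  0.32838928,  0.63261434])}
wrist {'vfov': 63.09748370006155, 'cx': 317.8756502352522, 'cy': 201.32121899100915, 'k1': -0.055612345612570196, 'rvec': array([-2.2548919 , -1.77857083, -0.29094053]), 'tvec': array([-0.54982617, -0.0415116 ,  0.38054448])}
```

View pics/scene0.png

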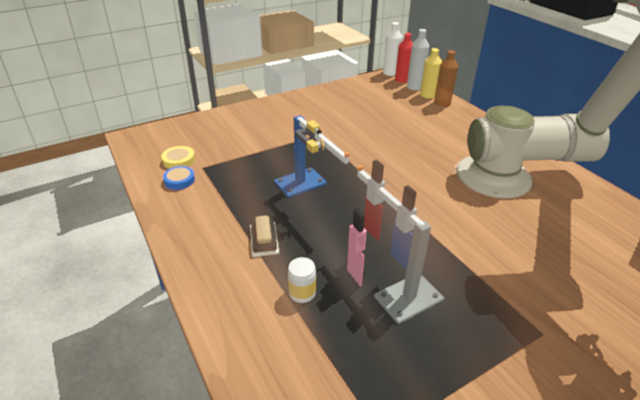

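View pics/side0.png

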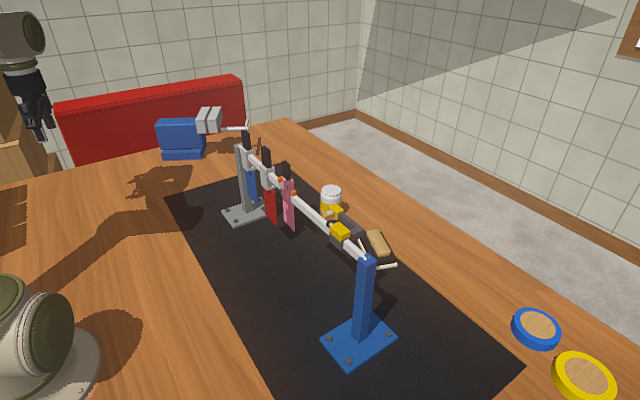

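Scene view: grey post near (420,250), red hanger with its tab at (376,170), blue hanger at (405,200), pink look-alike at (357,245), orange stops around (360,170)/(347,157), blue post at (300,150), lock at (314,135). In the side view the red hanger is at about (268,185). I'll enlarge both.

```bash
cat > h.py <<'E'
import numpy as np, cv2
def K(p):
    f=200/np.tan(np.radians(p["vfov"]/2)); return np.array([[f,0,p["cx"]],[0,f,p["cy"]],[0,0,1]])
def ray(p,uv):
    # single-term model x_d = x(1+k1 r^2), as OpenCV
    s=cv2.undistortPoints(np.array([[uv]],float),K(p),np.array([p["k1"],0,0,0.]),None,None,None).ravel()
    R=cv2.Rodrigues(np.array(p["rvec"]))[0]
    d=R.T@np.array([s[0],s[1],1]); return -R.T@p["tvec"], d/np.linalg.norm(d)
def plane(p,uv,z):
    c,d=ray(p,uv); return c+d*(z-c[2])/d[2]
def cross(rs):
    A=sum(np.eye(3)-np.outer(d,d) for c,d in rs); b=sum((np.eye(3)-np.outer(d,d))@c for c,d in rs)
    return np.linalg.solve(A,b)
def proj(p,X):
    return cv2.projectPoints(np.array([X],float),p["rvec"],p["tvec"],K(p),np.array([p["k1"],0,0,0.]))[0].ravel()
E
python3 - <<'E'
import cv2,numpy as np
from h import *
from bench import arm
a=cv2.imread("pics/scene0.png");b=cv2.imread("pics/side0.png")
ca=cv2.resize(a[100:300,270:450],None,fx=3,fy=3,interpolation=cv2.INTER_CUBIC)[:600]
cv2.imwrite("pics/ca.png",ca)
cb=cv2.resize(b[110:290,210:410],None,fx=3.3,fy=3.3,interpolation=cv2.INTER_CUBIC);cv2.imwrite("pics/cb.png",cb)
for n,im in(("scene",a),("side",b)):
    h=cv2.cvtColor(im,cv2.COLOR_BGR2HSV);p=arm.camera_params(n)
    m=cv2.inRange(h,(5,150,150),(15,255,255))
    k,_,s,c=cv2.connectedComponentsWithStats(m)
    for i in range(1,k):
        if 3<s[i,4]<200: print(n,s[i],c[i],plane(p,c[i],.225))
E
```

```text
scene [449  51   5   2   9] [450.77777778  51.55555556] [-0.16191867 -0.42212739  0.225     ]
scene [451  60   6   8  37] [453.13513514  64.18918919] [-0.08505316 -0.32805584  0.225     ]
scene [345 153   4   4   9] [346.44444444 154.22222222] [ 0.53516199 -0.02567512  0.225     ]
scene [359 167   3   3   8] [359.875 167.875] [0.53956234 0.03729011 0.225     ]
side [271 118  26   7  28] [283.35714286 120.28571429] [0.70568014 0.32062538 0.225     ]
side [249 122  21  10  32] [257.40625 125.1875 ] [0.62686844 0.32892437 0.225     ]
side [213 133   7   5  12] [215.33333333 134.41666667] [0.50538592 0.33384464 0.225     ]
side [221 132  20   2  22] [230.86363636 132.09090909] [0.54600508 0.32524195 0.225     ]
side [250 133   2   9   9] [250.33333333 137.        ] [0.57684836 0.26722548 0.225     ]
side [308 132  55  36  68] [332.11764706 147.73529412] [0.72118588 0.09720378 0.225     ]
side [207 135   5   4   7] [208.42857143 135.85714286] [0.486767   0.33511467 0.225     ]
side [210 137   4   3   5] [211.2 138.2] [0.4878394  0.31684762 0.225     ]
side [224 136   4   2   6] [225.5 136
[... 2949 characters left out ...]
0025064  0.225     ]
side [397 216   3   3   4] [397.75 217.  ] [ 0.6572184  -0.20432412  0.225     ]
side [405 220   4   2   5] [406.4 220.6] [ 0.6628633  -0.22116153  0.225     ]
side [447 222  10   7  12] [452.  225.5] [ 0.72181724 -0.27762277  0.225     ]
side [458 229   8   6   8] [461.5   231.625] [ 0.72199989 -0.29865376  0.225     ]
side [466 248   4  10  13] [467.84615385 252.30769231] [ 0.68669859 -0.3395428   0.225     ]
side [471 251   4   5   6] [472.66666667 253.16666667] [ 0.69166356 -0.34537495  0.225     ]
side [493 259   5   5   7] [495.28571429 261.        ] [ 0.70685511 -0.37779161  0.225     ]
side [491 261   4   2   5] [492.4 261.6] [ 0.70172339 -0.3759799   0.225     ]
```

View pics/ca.png

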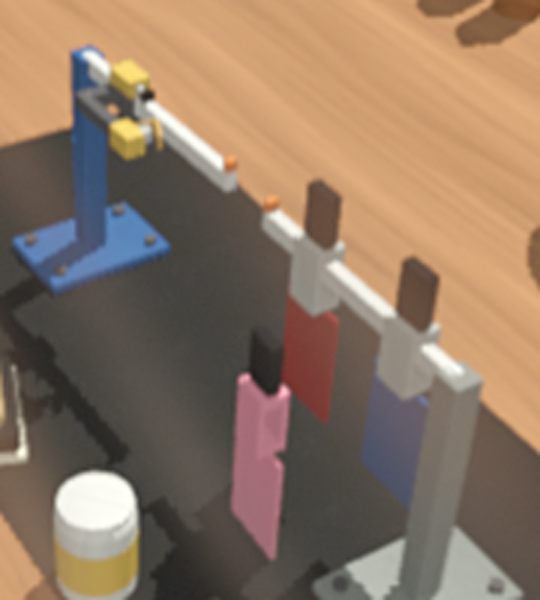

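View pics/cb.png

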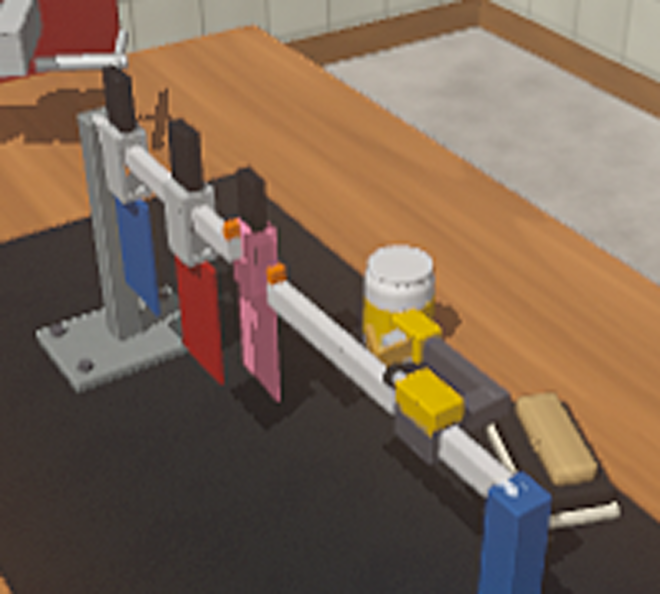

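Scene crop: the red-panel hanger (full picture (376,190)) hangs on the grey rail between the orange stop at (360,168) and the blue hanger at (405,225). The pink one at (357,250) hangs off the rails, nearer the can. Panel colour and rail both fit the description, so the red one is meant. The lock sits on the blue rail with its yellow parts at (314,128) and (312,146). In the side crop, red is at (265,175), stops at (280,179) and (293,193).

Now rotate, rise and move over the rails for a top view.

jog_arm([
  {"rotation": [0,0,0.167],"travel": [0,0,-20],"grip": 85},
  {"rotation": [0,0,0.167],"travel": [0,0,-20],"grip": 85},
  {"rotation": [0,0,0.167],"travel": [0,0,-20],"grip": 85},
  {"rotation": [0,0,0.167],"travel": [0,0,-20],"grip": 85},
  {"rotation": [0,0,0.167],"travel": [0,0,-20],"grip": 85},
])

```text
t: 0.78
tool_pos: [0.1284, 0.5346, 0.3317]
ee_rot: [-180.0, 0.0, 118.3]
wrist_force: [0.0, 0.1, -0.4]
finger_gap: 0.0847
finger_force: 0.0
```

jog_arm([
  {"rotation": [0,0,0.167],"travel": [0,0,-20],"grip": 85},
  {"rotation": [0,0,0.167],"travel": [0,0,-20],"grip": 85},
  {"rotation": [0,0,0.167],"travel": [0,0,-20],"grip": 85},
  {"rotation": [0,0,0],"travel": [-47,40,0],"grip": 85},
  {"rotation": [0,0,0],"travel": [-47,40,0],"grip": 85},
])

```text
t: 1.4
tool_pos: [0.2089, 0.4396, 0.3909]
ee_rot: [-180.0, 0.0, 90.0]
wrist_force: [0.6, -0.2, -0.0]
finger_gap: 0.0849
finger_force: 0.0
```

jog_arm([
  {"rotation": [0,0,0],"travel": [-47,40,0],"grip": 60},
  {"rotation": [0,0,0],"travel": [-47,40,0],"grip": 60},
  {"rotation": [0,0,0],"travel": [-47,40,0],"grip": 60},
  {"rotation": [0,0,0],"travel": [-47,40,0],"grip": 60},
  {"rotation": [0,0,0],"travel": [-47,40,0],"grip": 60},
])

```text
t: 2.02
tool_pos: [0.409, 0.2037, 0.3913]
ee_rot: [-180.0, -0.0, 89.9]
wrist_force: [1.0, -0.1, -0.4]
finger_gap: 0.0598
finger_force: 0.0
```

jog_arm([
  {"rotation": [0,0,0],"travel": [-47,20,0],"grip": 60},
  {"rotation": [0,0,0],"travel": [-47,20,0],"grip": 60},
  {"rotation": [0,0,0],"travel": [0,0,0],"grip": 60},
])

```text
t: 2.4
tool_pos: [0.449, 0.1089, 0.3906]
ee_rot: [-179.9, 0.0, 89.7]
wrist_force: [-0.8, -0.4, -0.6]
finger_gap: 0.06
finger_force: 0.0
```

```bash
python3 - <<'E'
from bench import arm
from h import *
import pickle
o=arm.get_obs();print(o["tool_pos"],o["ee_rot"],o["wrist_force"],o["t"])
p=arm.camera_params("wrist");im=arm.snapshot("wrist")[:,:,::-1]
pickle.dump(p,open("w1.pkl","wb"))
cv2.imwrite("pics/w1.png",im)
c,d=ray(p,(320,200));print(c,d)
for X in [(.5395,.036,.225),(.536,-.026,.225)]: print(proj(p,X))
E
```

```text
[0.44904765 0.10891872 0.39059225] [-1.79913026e+02  1.75633915e-02  8.96700075e+01] [-0.75287108 -0.4074446  -0.64266348] 2.4
[0.44956726 0.1913288  0.53336584] [ 0.00344056 -0.31536266 -0.94896499]
[404.42123401 247.23187076]
[396.57761384 297.12974847]
```

View pics/w1.png

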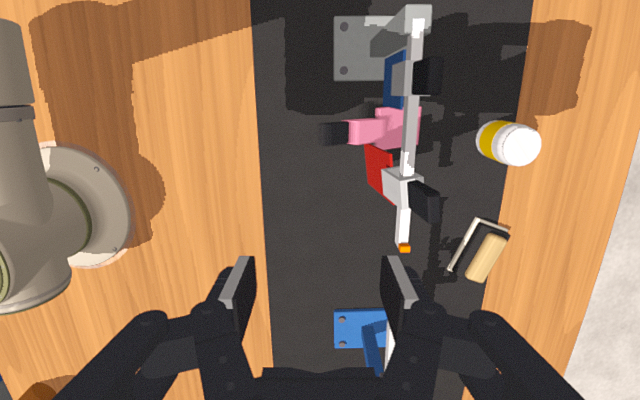

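Top view: the rail A stop is at (404,248), the red top bar at (400,187) with its tab at (430,203), and the blue hanger at (410,75). The pink one lies on the bench below, around (380,130). I'll centre over the rail line for two measuring shots.

jog_arm([
  {"rotation": [0,0,0.0],"travel": [0,45,0],"grip": 60},
  {"rotation": [0,0,0],"travel": [0,45,0],"grip": 60},
  {"rotation": [0,0,0],"travel": [0,0,0],"grip": 60},
  {"rotation": [0,0,0],"travel": [0,0,0],"grip": 60},
])

```text
t: 2.95
tool_pos: [0.5373, 0.1124, 0.3914]
ee_rot: [-180.0, -0.0, 90.0]
wrist_force: [0.2, -0.6, 0.1]
finger_gap: 0.0596
finger_force: 0.0
```

```bash
cat > shot.py <<'E'
import sys,pickle
from bench import arm
from h import *
n=sys.argv[1]
o=arm.get_obs();print(o["tool_pos"],o["ee_rot"],o["wrist_force"],o["t"])
p=arm.camera_params("wrist");im=arm.snapshot("wrist")[:,:,::-1]
pickle.dump(p,open(n+".pkl","wb"));cv2.imwrite(f"pics/{n}.png",im)
E
python3 shot.py w2
```

```text
[0.53733293 0.11243007 0.39143731] [-1.79986058e+02 -8.35646054e-03  9.00287818e+01] [ 0.19695378 -0.61303721  0.14247462] 2.95
```

jog_arm([
  {"rotation": [0,0,0.0],"travel": [-50,0,0],"grip": 60},
  {"rotation": [0,0,0],"travel": [-50,0,0],"grip": 60},
  {"rotation": [0,0,0],"travel": [-50,0,0],"grip": 60},
  {"rotation": [0,0,0],"travel": [-50,0,0],"grip": 60},
  {"rotation": [0,0,0],"travel": [0,0,0],"grip": 60},
])

```text
t: 3.62
tool_pos: [0.5369, -0.0907, 0.3917]
ee_rot: [180.0, 0.0, 89.7]
wrist_force: [-0.2, 0.5, -0.4]
finger_gap: 0.0602
finger_force: 0.0
```

```bash
python3 shot.py w3; python3 - <<'E'
import cv2,numpy as np
a=cv2.imread("pics/w2.png");b=cv2.imread("pics/w3.png")
cv2.imwrite("pics/w23.png",cv2.resize(np.hstack([a[:360,200:440],b[:360,200:440]]),(800,600),interpolation=cv2.INTER_CUBIC))
E
```

```text
[ 0.53693732 -0.09068939  0.39167922] [1.79981135e+02 2.79492188e-02 8.97331325e+01] [-0.23378956  0.52207498 -0.4176302 ] 3.625
```

View pics/w23.png

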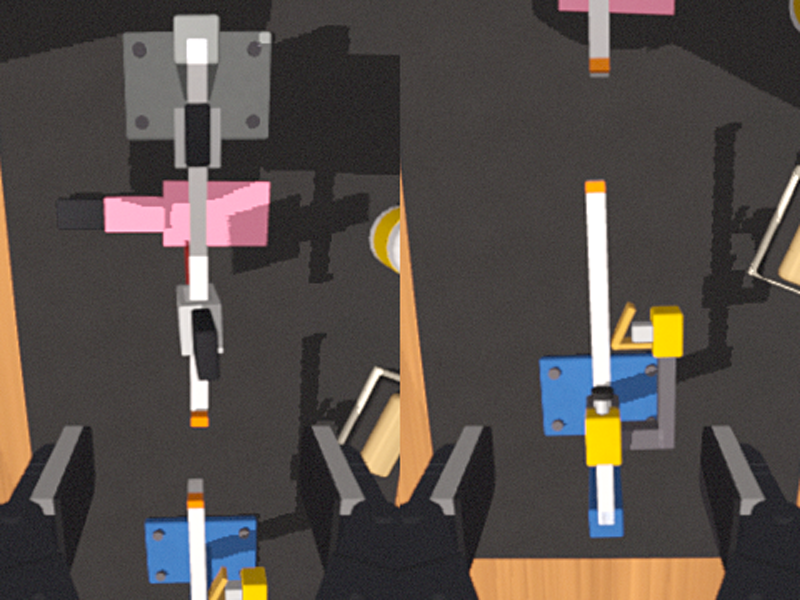

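Left (tool at y=0.112): the rail A stop sits at about crop (199,419). The red hanger's bar (199,320) and tab (205,345) are turned slightly on the rail. Right: the rail B stop is at (595,187), the bolt with its ramp at (625,328) on +x, the black buffer at (601,398) and the post at (605,515).

```bash
python3 - <<'E'
from h import *
import pickle
def orange(im):
    return cv2.inRange(cv2.cvtColor(im,cv2.COLOR_BGR2HSV),(8,180,120),(20,255,255))
def line(n,rows,cols):
    p=pickle.load(open(n+".pkl","rb"));im=cv2.imread(f"pics/{n}.png");P=[]
    for r in rows:
        s=im[r,cols[0]:cols[1]].astype(int); m=np.where((s.min(1)>120))[0]
        if 6<len(m)<22: P.append(plane(p,(cols[0]+m.mean(),r),.22))
    P=np.array(P);k=np.polyfit(P[:,1],P[:,0],1);print(n,len(P),"x=",k,"deg",np.degrees(np.arctan(k[0])),"rms",np.std(P[:,0]-np.polyval(k,P[:,1])),"y",P[0,1],P[-1,1])
    return k
line("w2",list(range(42,60))+list(range(155,172))+list(range(232,246)),(305,335))
line("w3",range(117,230),(300,335))
for n in("w2","w3"):
    p=pickle.load(open(n+".pkl","rb"));im=cv2.imread(f"pics/{n}.png");k,_,s,c=cv2.connectedComponentsWithStats(orange(im)[:,300:340])
    for i in range(1,k):
        if 20<s[i,4]<400: u=c[i]+[300,0];print(n,s[i],u,plane(p,u,.23))
p=pickle.load(open("w2.pkl","rb"));im=cv2.imread("pics/w2.png")
# tab dark pixels
def tab(r0,r1,c0,c1,nm):
    g=im[r0:r1,c0:c1].max(2); m=(g<38).astype(np.uint8); print(nm)
    k,_,s,c=cv2.connectedComponentsWithStats(m)
    i=1+np.argmax(s[1:,4]);print(s[i],c[i]+[c0,r0])
    y,x=np.where(_==i);print(cv2.minAreaRect(np.stack([x+c0,y+r0],1).astype(np.float32)))
tab(180,232,310,335,"red")
print(im[205,310:335].tolist())
f=lambda u,v:(200+u/1.667,v/1.667)
# tab top face far corners from crop: bottom edge (202,378)-(218,376)
for q in [(202,378),(218,376)]: print("tabtop -y edge",plane(p,f(*q),.275))
for q in [(194,310),(213,309)]: print("tabtop +y edge",plane(p,f(*q),.275))
for q in [(182,354),(219,352)]: print("bar top -y edge",plane(p,f(*q),.23))
for q in [(178,287),(219,286)]: print("bar top +y edge?",plane(p,f(*q),.23))
p=pickle.load(open("w3.pkl","rb"))
g=lambda u,v:(200+(u-400)/1.667,v/1.667)
for nm,q,z in[("buffer tip",(601,388),.226),("bolt ramp",(632,305),.21),("bolt end",(612,348),.21),("root",(606,523),.22)]: print(nm,plane(p,g(*q),z))
E
```

```text
w2 49 x= [-0.0070431   0.53874563] deg -0.40353304364234105 rms 0.00040781830304700297 y 0.23775652155860724 0.03990502001903498
w3 113 x= [-0.02923664  0.53535977] deg -1.674659093600268 rms 0.00018590807651672398 y -0.030564309498463633 -0.14486846586194546
w2 [ 14 247  11   9  81] [319.11111111 251.13580247] [0.53855547 0.03776428 0.23      ]
w2 [ 12 296  10   9  78] [316.65384615 300.        ] [ 0.53599118 -0.02246092  0.23      ]
w3 [14 35 12  8 83] [319.28915663  38.84337349] [0.53858387 0.03568835 0.23      ]
w3 [ 11 109  13   6  27] [316.07407407 110.74074074] [ 0.53550163 -0.02431036  0.23      ]
red
[  6   6  13  13 139] [321.33093525 192.10791367]
((322.0, 192.0), (12.0, 12.0), 90.0)
[[232, 234, 239], [227, 230, 235], [224, 227, 233], [226, 229, 234], [224, 227, 232], [171, 172, 179], [58, 57, 59], [39, 33, 37], [50, 49, 50], [61, 56, 61], [57, 56, 56], [57, 56, 55], [54, 47, 58], [49, 49, 52], [56, 54, 53], [52, 52, 54], [49, 49, 53], [46, 44, 47], [51, 44, 48], [49, 44, 45], [74, 75, 77], [137, 138, 142], [160, 163, 166], [117, 120, 124], [62, 62, 68]]
tabtop -y edge [0.54007145 0.08442862 0.275     ]
tabtop -y edge [0.54833706 0.08555772 0.275     ]
tabtop +y edge [0.5359429  0.12097009 0.275     ]
tabtop +y edge [0.54536108 0.12149704 0.275     ]
bar top -y edge [0.52854906 0.08082217 0.23      ]
bar top -y edge [0.55065996 0.08212366 0.23      ]
bar top +y edge? [0.52655087 0.12187238 0.23      ]
bar top +y edge? [0.55008546 0.12248975 0.23      ]
buffer tip [ 0.53942872 -0.14647911  0.226     ]
bolt ramp [ 0.55881521 -0.09768951  0.21      ]
bolt end [ 0.54657584 -0.12593997  0.21      ]
root [ 0.54283249 -0.2520227   0.22      ]
```

Rail A is x ≈ 0.5387 − 0.007y, with its end at y ≈ 0.034. Rail B is x ≈ 0.5354 − 0.029y (1.7° turned), with its end at y ≈ −0.0215. The red tab is centred near y ≈ 0.098. Going in to grasp it.

jog_arm([
  {"rotation": [0,0,0.0],"travel": [50,0,0],"grip": 60},
  {"rotation": [0,0,0],"travel": [50,0,0],"grip": 60},
  {"rotation": [0,0,0],"travel": [50,0,0],"grip": 60},
  {"rotation": [0,0,0],"travel": [39,1,20],"grip": 60},
  {"rotation": [0,0,-0.005],"travel": [0,0,30],"grip": 60},
])

```text
t: 4.3
tool_pos: [0.5379, 0.1044, 0.3422]
ee_rot: [179.8, -0.0, 90.6]
wrist_force: [0.1, -0.4, -1.3]
finger_gap: 0.0599
finger_force: 0.0
```

jog_arm([
  {"rotation": [0,0,0.0],"travel": [0,0,30],"grip": 60},
  {"rotation": [0,0,0],"travel": [0,0,30],"grip": 60},
  {"rotation": [0,0,0],"travel": [0,0,25],"grip": 60},
  {"rotation": [0,0,0],"travel": [0,0,18],"grip": 60},
  {"rotation": [0,0,0],"travel": [0,0,0],"grip": 60},
])

```text
t: 4.92
tool_pos: [0.5379, 0.1016, 0.2381]
ee_rot: [-179.9, -0.0, 90.3]
wrist_force: [-0.7, -0.7, 1.1]
finger_gap: 0.06
finger_force: 0.0
```

```bash
python3 shot.py w4; python3 - <<'E'
import cv2
a=cv2.imread("pics/w4.png");cv2.imwrite("pics/w4c.png",cv2.resize(a[100:400,170:470],(600,600)))
E
```

```text
[0.53789604 0.10162738 0.23812748] [-1.79916664e+02 -1.30946313e-02  9.03252131e+01] [-0.68595637 -0.68075491  1.13701316] 4.925
```

View pics/w4c.png

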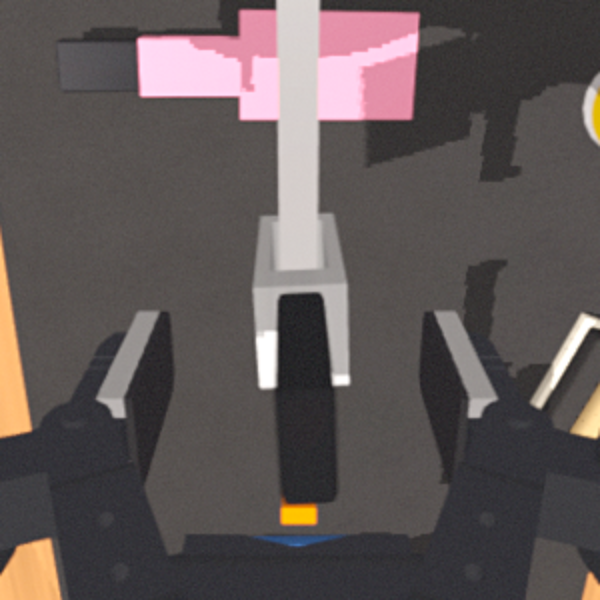

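The tab stands between the pads (tab crop (303,400), bar edges at rows 285 and 387, pads near columns 150 and 445). I'll check its centre along y.

```bash
python3 - <<'E'
from h import *
import pickle
p=pickle.load(open("w4.pkl","rb"))
f=lambda u,v:(170+u/2,100+v/2)
for q,z in[((300,287),.23),((262,387),.23),((343,384),.23),((280,500),.275),((335,497),.275),((303,293),.23)]: print(q,plane(p,f(*q),z))
E
```

```text
(300, 287) [0.53878914 0.11047757 0.23      ]
(262, 387) [0.52872782 0.08035751 0.23      ]
(343, 384) [0.55069254 0.0814679  0.23      ]
(280, 500) [0.53470028 0.0838556  0.275     ]
(335, 497) [0.54598428 0.08471686 0.275     ]
(303, 293) [0.53957365 0.10878088 0.23      ]
```

jog_arm([
  {"rotation": [0,0,0.0],"travel": [-5,0,0],"grip": 40},
  {"rotation": [0,0,0],"travel": [0,0,0],"grip": 20},
  {"rotation": [0,0,0],"travel": [0,0,0],"grip": 16},
  {"rotation": [0,0,0],"travel": [0,0,0],"grip": 5},
  {"rotation": [0,0,0],"travel": [0,0,0],"grip": 5},
])

```text
t: 5.6
tool_pos: [0.5392, 0.0953, 0.2385]
ee_rot: [180.0, 0.0, 90.2]
wrist_force: [-0.3, 0.1, 2.2]
finger_gap: 0.0112
finger_force: 60.3
```

jog_arm([
  {"rotation": [0,0,0.0],"travel": [0,0,0],"grip": 5},
  {"rotation": [0,0,0],"travel": [0,0,0],"grip": 5},
])

```text
t: 5.85
tool_pos: [0.5392, 0.0953, 0.2385]
ee_rot: [180.0, 0.0, 90.2]
wrist_force: [-0.1, 0.3, 2.9]
finger_gap: 0.0114
finger_force: 60.4
```

jog_arm([
  {"rotation": [0,0,0.0],"travel": [0,0,-5],"grip": 5},
  {"rotation": [0,0,0],"travel": [0,0,-5],"grip": 5},
  {"rotation": [0,0,0.0],"travel": [0,0,-6],"grip": 5},
  {"rotation": [0,0,0],"travel": [0,0,0],"grip": 5},
  {"rotation": [0,0,0],"travel": [0,0,0],"grip": 5},
])

```text
t: 6.48
tool_pos: [0.539, 0.0954, 0.2542]
ee_rot: [-180.0, -0.0, 90.2]
wrist_force: [-0.3, 0.3, -2.9]
finger_gap: 0.0113
finger_force: 59.7
```

Held; weight is about 3 N and the lift is 16 mm. Sliding out over stop A into the gap.

jog_arm([
  {"rotation": [0,0,0.0],"travel": [-15,0,0],"grip": 5},
  {"rotation": [0,0,0],"travel": [-15,0,0],"grip": 5},
  {"rotation": [0,0,0.0],"travel": [-15,0,0],"grip": 5},
  {"rotation": [0,0,0],"travel": [0,0,0],"grip": 5},
])

```text
t: 6.98
tool_pos: [0.5393, 0.049, 0.2543]
ee_rot: [-180.0, 0.0, 90.1]
wrist_force: [0.3, -0.1, -3.5]
finger_gap: 0.0113
finger_force: 59.6
```

jog_arm([
  {"rotation": [0,0,0.0],"travel": [-15,0,0],"grip": 5},
  {"rotation": [0,0,0],"travel": [-15,0,0],"grip": 5},
  {"rotation": [0,0,0.0],"travel": [-14,0,0],"grip": 5},
  {"rotation": [0,0,0],"travel": [0,0,0],"grip": 5},
])

```text
t: 7.48
tool_pos: [0.5395, 0.0053, 0.2543]
ee_rot: [-180.0, -0.0, 90.1]
wrist_force: [-0.1, 0.6, -2.4]
finger_gap: 0.0115
finger_force: 59.7
```

```bash
python3 shot.py w5; python3 - <<'E'
from bench import arm
import cv2,numpy as np
a=cv2.imread("pics/w5.png")
s=arm.snapshot("scene")[:,:,::-1];d=arm.snapshot("side")[:,:,::-1]
cv2.imwrite("pics/s5.png",s);cv2.imwrite("pics/d5.png",d)
r=lambda x:cv2.resize(x,(400,300),interpolation=cv2.INTER_CUBIC)
top=np.hstack([r(s[120:210,290:410]),r(d[130:250,240:400])])
cv2.imwrite("pics/m5.png",np.vstack([top,np.hstack([r(a[40:400,80:560]),r(a[220:370,220:420])])]))
E
```

```text
[0.53948027 0.00527398 0.25425804] [-1.79993537e+02 -3.44116264e-04  9.01395528e+01] [-0.06151371  0.62378717 -2.44877678] 7.475
```

View pics/m5.png

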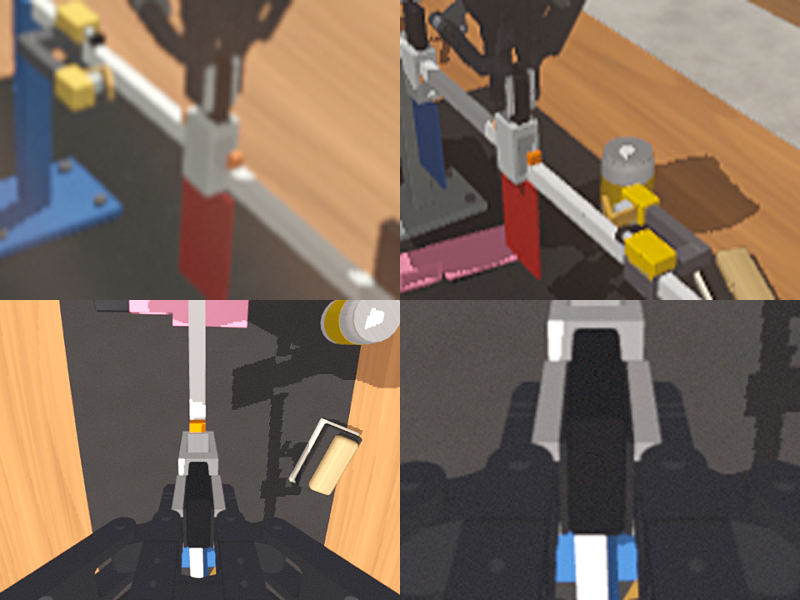

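Held upright in the gap: the red hanger is between the stops, with the B stop (orange) at side crop (534,157) and the A stop at wrist crop (197,427). Checking the hanger's lateral centre numerically.

```bash
python3 - <<'E'
from h import *
import pickle
p=pickle.load(open("w5.pkl","rb"))
f=lambda u,v:(220+(u-400)/2,220+(v-300)/2)
for q,z in[((547,360),.246),((646,360),.246),((568,330),.246),((624,330),.246),((562,532),.291),((634,532),.291)]: print(q,plane(p,f(*q),z))
im=cv2.imread("pics/w5.png");h=cv2.cvtColor(im,cv2.COLOR_BGR2HSV)
k,_,s,c=cv2.connectedComponentsWithStats(cv2.inRange(h,(8,180,120),(20,255,255)))
for i in range(1,k):
    if s[i,4]>20: print(s[i],c[i],plane(p,c[i],.23))
E
```

```text
(547, 360) [0.52675883 0.01022376 0.246     ]
(646, 360) [0.55230712 0.01030108 0.246     ]
(568, 330) [0.532274   0.01872011 0.246     ]
(624, 330) [0.54648035 0.0187633  0.246     ]
(562, 532) [ 0.53257592 -0.00548147  0.291     ]
(634, 532) [ 0.54711165 -0.00543986  0.291     ]
[308 184  19  14 118] [319.12711864 188.42372881] [0.53992151 0.03865692 0.23      ]
```

Hanger centre x ≈ 0.5395 at the tool. Rail B's line there is x ≈ 0.5353 at 91.7°, so align, then enter slowly.

jog_arm([
  {"rotation": [0,0,-0.027],"travel": [0,0,0],"grip": 5},
  {"rotation": [0,0,0],"travel": [0,-4,0],"grip": 5},
  {"rotation": [0,0,0.0],"travel": [0,0,0],"grip": 5},
  {"rotation": [0,0,0],"travel": [0,0,0],"grip": 5},
])

```text
t: 8.12
tool_pos: [0.5354, 0.0063, 0.2544]
ee_rot: [180.0, 0.0, 91.8]
wrist_force: [-0.3, 0.6, -2.9]
finger_gap: 0.0113
finger_force: 59.6
```

jog_arm([
  {"rotation": [0,0,0],"travel": [-6,0,0],"grip": 5},
  {"rotation": [0,0,0],"travel": [-6,0,0],"grip": 5},
  {"rotation": [0,0,0.0],"travel": [-6,0,0],"grip": 5},
  {"rotation": [0,0,0],"travel": [0,0,0],"grip": 5},
])

```text
t: 8.62
tool_pos: [0.536, -0.0123, 0.2543]
ee_rot: [-180.0, 0.0, 91.7]
wrist_force: [-0.8, 0.1, -2.3]
finger_gap: 0.0116
finger_force: 59.6
```

jog_arm([
  {"rotation": [0,0,0],"travel": [-6,0,0],"grip": 5},
  {"rotation": [0,0,0],"travel": [-6,0,0],"grip": 5},
  {"rotation": [0,0,0.0],"travel": [-6,0,0],"grip": 5},
  {"rotation": [0,0,0],"travel": [-6,0,0],"grip": 5},
  {"rotation": [0,0,0],"travel": [0,0,0],"grip": 5},
])

```text
t: 9.25
tool_pos: [0.5368, -0.0362, 0.2543]
ee_rot: [-180.0, 0.0, 91.7]
wrist_force: [-0.5, 0.3, -2.4]
finger_gap: 0.0115
finger_force: 59.6
```

jog_arm([
  {"rotation": [0,0,0],"travel": [-7,0,0],"grip": 5},
  {"rotation": [0,0,0],"travel": [-7,0,0],"grip": 5},
  {"rotation": [0,0,0.0],"travel": [-7,0,0],"grip": 5},
  {"rotation": [0,0,0],"travel": [-6,0,0],"grip": 5},
  {"rotation": [0,0,0],"travel": [0,0,0],"grip": 5},
])

```text
t: 9.88
tool_pos: [0.5376, -0.0632, 0.2543]
ee_rot: [-180.0, -0.0, 91.7]
wrist_force: [-0.4, 1.1, -4.1]
finger_gap: 0.0114
finger_force: 59.6
```

jog_arm([
  {"rotation": [0,0,0],"travel": [0,0,4],"grip": 5},
  {"rotation": [0,0,0],"travel": [0,0,4],"grip": 5},
  {"rotation": [0,0,0.0],"travel": [0,0,4],"grip": 5},
  {"rotation": [0,0,0],"travel": [0,0,2],"grip": 5},
  {"rotation": [0,0,0],"travel": [0,0,0],"grip": 5},
])

```text
t: 10.5
tool_pos: [0.5375, -0.0627, 0.2402]
ee_rot: [-180.0, -0.0, 91.8]
wrist_force: [-0.4, 0.1, -2.7]
finger_gap: 0.0112
finger_force: 59.7
```

jog_arm([
  {"rotation": [0,0,0],"travel": [0,0,0.5],"grip": 5},
  {"rotation": [0,0,0],"travel": [0,0,0.5],"grip": 5},
  {"rotation": [0,0,0.0],"travel": [0,0,0],"grip": 5},
])

```text
t: 10.88
tool_pos: [0.5376, -0.0628, 0.2393]
ee_rot: [180.0, 0.0, 91.8]
wrist_force: [-0.5, 0.5, -3.2]
finger_gap: 0.0111
finger_force: 59.7
```

jog_arm([
  {"rotation": [0,0,0],"travel": [0,0,0.5],"grip": 5},
  {"rotation": [0,0,0],"travel": [0,0,0],"grip": 5},
])

```text
t: 11.12
tool_pos: [0.5375, -0.0627, 0.2388]
ee_rot: [-180.0, -0.0, 91.8]
wrist_force: [-0.7, -0.6, -3.2]
finger_gap: 0.0111
finger_force: 59.7
```

jog_arm([
  {"rotation": [0,0,0],"travel": [0,0,0.5],"grip": 5},
  {"rotation": [0,0,0],"travel": [0,0,0],"grip": 5},
])

```text
t: 11.38
tool_pos: [0.5376, -0.0628, 0.2386]
ee_rot: [180.0, 0.0, 91.8]
wrist_force: [-1.2, 0.4, -0.4]
finger_gap: 0.0112
finger_force: 60.1
```

jog_arm([
  {"rotation": [0,0,0],"travel": [0,0,0.4],"grip": 5},
  {"rotation": [0,0,0],"travel": [0,0,0],"grip": 5},
])

```text
t: 11.62
tool_pos: [0.5376, -0.0628, 0.2386]
ee_rot: [179.9, 0.0, 91.8]
wrist_force: [-1.8, 0.7, 5.1]
finger_gap: 0.0111
finger_force: 60.8
```

Seated (contact at tool z ≈ 0.2387). Ease off 0.4 mm and slide.

jog_arm([
  {"rotation": [0,0,0],"travel": [0,0,-0.4],"grip": 5},
  {"rotation": [0,0,0],"travel": [-5,0,0],"grip": 5},
  {"rotation": [0,0,0.0],"travel": [-5,0,0],"grip": 5},
  {"rotation": [0,0,0],"travel": [-5,0,0],"grip": 5},
  {"rotation": [0,0,0],"travel": [0,0,0],"grip": 5},
])

```text
t: 12.25
tool_pos: [0.5383, -0.0786, 0.2385]
ee_rot: [180.0, 0.0, 91.7]
wrist_force: [-0.6, -0.5, 4.5]
finger_gap: 0.0111
finger_force: 60.9
```

jog_arm([
  {"rotation": [0,0,0],"travel": [-5,0,0],"grip": 5},
  {"rotation": [0,0,0],"travel": [-5,0,0],"grip": 5},
  {"rotation": [0,0,0.0],"travel": [-5,0,0],"grip": 5},
  {"rotation": [0,0,0],"travel": [0,0,0],"grip": 5},
])

```text
t: 12.75
tool_pos: [0.5386, -0.0935, 0.2385]
ee_rot: [180.0, 0.0, 91.7]
wrist_force: [-0.4, -1.0, 5.3]
finger_gap: 0.0112
finger_force: 61.0
```

jog_arm([
  {"rotation": [0,0,0],"travel": [-5,0,0],"grip": 5},
  {"rotation": [0,0,0],"travel": [-5,0,0],"grip": 5},
  {"rotation": [0,0,0.0],"travel": [-5,0,0],"grip": 5},
  {"rotation": [0,0,0],"travel": [0,0,0],"grip": 5},
])

```text
t: 13.25
tool_pos: [0.5388, -0.1083, 0.2385]
ee_rot: [-180.0, 0.0, 91.8]
wrist_force: [-1.4, 0.6, 6.3]
finger_gap: 0.0111
finger_force: 61.0
```

jog_arm([
  {"rotation": [0,0,0],"travel": [0,0,-0.5],"grip": 5},
  {"rotation": [0,0,0],"travel": [-3,0,0],"grip": 5},
  {"rotation": [0,0,0.0],"travel": [-3,0,0],"grip": 5},
  {"rotation": [0,0,0],"travel": [-3,0,0],"grip": 5},
  {"rotation": [0,0,0],"travel": [0,0,0],"grip": 5},
])

```text
t: 13.88
tool_pos: [0.5391, -0.1172, 0.2386]
ee_rot: [-180.0, 0.0, 91.8]
wrist_force: [-1.9, -0.6, 0.6]
finger_gap: 0.0114
finger_force: 60.1
```

jog_arm([
  {"rotation": [0,0,0],"travel": [-2,0,0],"grip": 5},
  {"rotation": [0,0,0.0],"travel": [-2,0,0],"grip": 5},
  {"rotation": [0,0,0],"travel": [0,0,0],"grip": 5},
])

```text
t: 14.25
tool_pos: [0.5393, -0.121, 0.2386]
ee_rot: [-180.0, 0.0, 91.8]
wrist_force: [-1.9, -0.1, -0.7]
finger_gap: 0.0113
finger_force: 59.9
```

jog_arm([
  {"rotation": [0,0,0],"travel": [-2,0,0],"grip": 5},
  {"rotation": [0,0,0.0],"travel": [-2,0,0],"grip": 5},
  {"rotation": [0,0,0],"travel": [0,0,0],"grip": 5},
])

```text
t: 14.62
tool_pos: [0.5394, -0.125, 0.2386]
ee_rot: [-180.0, 0.0, 91.8]
wrist_force: [-1.6, -0.2, -2.7]
finger_gap: 0.0111
finger_force: 59.6
```

jog_arm([
  {"rotation": [0,0,0],"travel": [-1.5,0,0.2],"grip": 5},
  {"rotation": [0,0,0.0],"travel": [-1.5,0,0],"grip": 5},
  {"rotation": [0,0,0],"travel": [0,0,0],"grip": 5},
])

```text
t: 15.0
tool_pos: [0.5396, -0.1279, 0.2386]
ee_rot: [-180.0, 0.0, 91.8]
wrist_force: [-2.0, -0.8, -3.0]
finger_gap: 0.011
finger_force: 59.7
```

jog_arm([
  {"rotation": [0,0,0],"travel": [-1.5,0,0],"grip": 5},
  {"rotation": [0,0,0.0],"travel": [-1.5,0,0],"grip": 5},
  {"rotation": [0,0,0],"travel": [0,0,0],"grip": 5},
])

```text
t: 15.38
tool_pos: [0.5397, -0.1309, 0.2386]
ee_rot: [-180.0, 0.0, 91.8]
wrist_force: [-2.1, 0.6, -2.9]
finger_gap: 0.0114
finger_force: 59.6
```

jog_arm([
  {"rotation": [0,0,0],"travel": [-1,0,0],"grip": 5},
  {"rotation": [0,0,0.0],"travel": [-1,0,0],"grip": 5},
  {"rotation": [0,0,0],"travel": [0,0,0],"grip": 5},
])

```text
t: 15.75
tool_pos: [0.5397, -0.1328, 0.2386]
ee_rot: [-180.0, 0.0, 91.8]
wrist_force: [-1.5, -0.4, -2.5]
finger_gap: 0.0115
finger_force: 59.6
```

jog_arm([
  {"rotation": [0,0,0],"travel": [-1,0,0],"grip": 5},
  {"rotation": [0,0,0.0],"travel": [-1,0,0],"grip": 5},
  {"rotation": [0,0,0],"travel": [0,0,0],"grip": 5},
])

```text
t: 16.12
tool_pos: [0.5398, -0.1344, 0.2386]
ee_rot: [-180.0, -0.0, 91.8]
wrist_force: [-1.5, 3.9, -2.6]
finger_gap: 0.0114
finger_force: 59.6
```

jog_arm([
  {"rotation": [0,0,0],"travel": [-1,0,0],"grip": 5},
  {"rotation": [0,0,0.0],"travel": [-1,0,0],"grip": 5},
  {"rotation": [0,0,0],"travel": [0,0,0],"grip": 5},
])

```text
t: 16.5
tool_pos: [0.5398, -0.1367, 0.2386]
ee_rot: [-180.0, -0.0, 91.8]
wrist_force: [-1.1, 3.1, -2.9]
finger_gap: 0.011
finger_force: 59.6
```

jog_arm([
  {"rotation": [0,0,0],"travel": [-1,0,0],"grip": 5},
  {"rotation": [0,0,0.0],"travel": [-1,0,0],"grip": 5},
  {"rotation": [0,0,0],"travel": [0,0,0],"grip": 5},
])

```text
t: 16.88
tool_pos: [0.5399, -0.1387, 0.2386]
ee_rot: [-180.0, -0.0, 91.8]
wrist_force: [-1.2, 4.9, -2.8]
finger_gap: 0.0115
finger_force: 59.6
```

Buffer touched at y ≈ −0.1335, so the snap should come near −0.1395 and the hard stop near −0.142.

jog_arm([
  {"rotation": [0,0,0],"travel": [-1,0,0],"grip": 5},
  {"rotation": [0,0,0.0],"travel": [0,0,0],"grip": 5},
])

```text
t: 17.12
tool_pos: [0.54, -0.1397, 0.2386]
ee_rot: [180.0, -0.0, 91.8]
wrist_force: [-1.1, 3.8, -2.1]
finger_gap: 0.0112
finger_force: 59.8
```

jog_arm([
  {"rotation": [0,0,0],"travel": [-0.6,0,0],"grip": 5},
  {"rotation": [0,0,0.0],"travel": [0,0,0],"grip": 5},
  {"rotation": [0,0,0.0],"travel": [0,0,0],"grip": 5},
])

```text
t: 17.5
tool_pos: [0.54, -0.1402, 0.2386]
ee_rot: [180.0, -0.0, 91.8]
wrist_force: [-1.5, 4.9, -2.3]
finger_gap: 0.0114
finger_force: 59.8
```

jog_arm([
  {"rotation": [0,0,0],"travel": [-0.6,0,0],"grip": 5},
  {"rotation": [0,0,0.0],"travel": [0,0,0],"grip": 5},
  {"rotation": [0,0,0.0],"travel": [0,0,0],"grip": 5},
])

```text
t: 17.88
tool_pos: [0.54, -0.1407, 0.2386]
ee_rot: [180.0, -0.0, 91.8]
wrist_force: [-1.7, 5.3, -2.8]
finger_gap: 0.011
finger_force: 59.8
```

jog_arm([
  {"rotation": [0,0,0],"travel": [-0.4,0,0],"grip": 5},
  {"rotation": [0,0,0.0],"travel": [0,0,0],"grip": 5},
  {"rotation": [0,0,0.0],"travel": [0,0,0],"grip": 5},
])

```text
t: 18.25
tool_pos: [0.54, -0.1411, 0.2386]
ee_rot: [-180.0, -0.0, 91.8]
wrist_force: [-1.2, 5.5, -2.6]
finger_gap: 0.0111
finger_force: 59.8
```

jog_arm([
  {"rotation": [0,0,0],"travel": [-0.5,0,0],"grip": 5},
  {"rotation": [0,0,0.0],"travel": [0,0,0],"grip": 5},
  {"rotation": [0,0,0.0],"travel": [0,0,0],"grip": 5},
])

```text
t: 18.62
tool_pos: [0.54, -0.1415, 0.2386]
ee_rot: [180.0, -0.0, 91.8]
wrist_force: [-2.0, 5.3, -2.2]
finger_gap: 0.0113
finger_force: 59.8
```

jog_arm([
  {"rotation": [0,0,0],"travel": [-0.5,0,0],"grip": 5},
  {"rotation": [0,0,0.0],"travel": [0,0,0],"grip": 5},
  {"rotation": [0,0,0.0],"travel": [0,0,0],"grip": 5},
])

```text
t: 19.0
tool_pos: [0.54, -0.142, 0.2386]
ee_rot: [180.0, -0.0, 91.8]
wrist_force: [-2.3, 5.9, -2.1]
finger_gap: 0.0112
finger_force: 59.8
```

```bash
python3 - <<'E'
from bench import arm
import cv2,numpy as np
o=arm.get_obs();print(o["tool_pos"],o["wrist_force"])
s=arm.snapshot("scene")[:,:,::-1];d=arm.snapshot("side")[:,:,::-1];w=arm.snapshot("wrist")[:,:,::-1]
r=lambda x:cv2.resize(x,(400,300),interpolation=cv2.INTER_CUBIC)
cv2.imwrite("pics/m6.png",np.vstack([np.hstack([r(s[105:180,280:380]),r(d[190:280,290:410])]),np.hstack([r(w[40:400,80:560]),r(w[190:340,280:480])])]))
E
```

```text
[ 0.54003826 -0.14201009  0.23860421] [-2.29948438  5.88123265 -2.08580108]
```

View pics/m6.png

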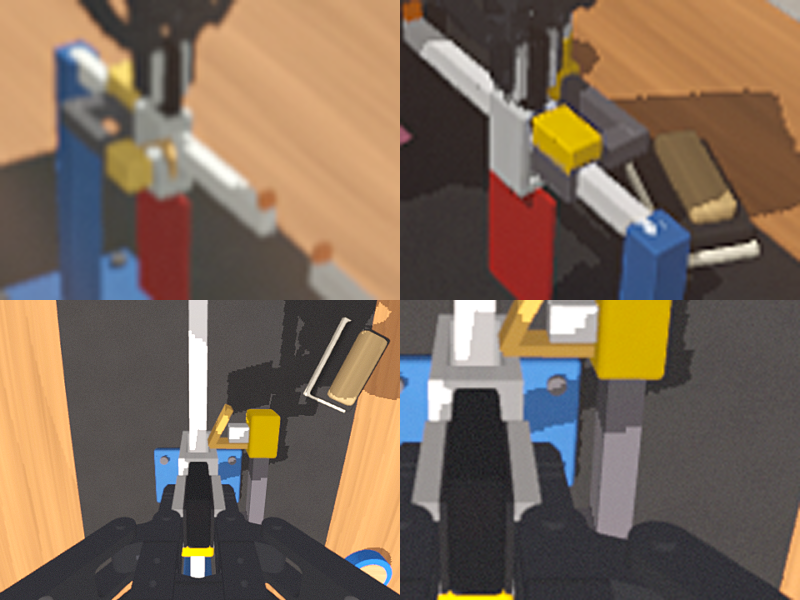

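The lower-right zoom shows the bolt's end (503–590, 350) lying behind the hanger's +x leg, past the leg's outer edge at 522. The bolt looks shut. A gentle pull-back test to confirm.

jog_arm([
  {"rotation": [0,0,0],"travel": [1,0,0],"grip": 5},
  {"rotation": [0,0,0.0],"travel": [1,0,0],"grip": 5},
  {"rotation": [0,0,0.0],"travel": [0,0,0],"grip": 5},
])

```text
t: 19.52
tool_pos: [0.54, -0.1401, 0.2386]
ee_rot: [180.0, -0.0, 91.8]
wrist_force: [-1.4, 3.7, -2.7]
finger_gap: 0.0113
finger_force: 59.8
```

jog_arm([
  {"rotation": [0,0,0],"travel": [0.5,0,0],"grip": 5},
  {"rotation": [0,0,0.0],"travel": [0,0,0],"grip": 5},
])

```text
t: 19.77
tool_pos: [0.54, -0.1397, 0.2386]
ee_rot: [180.0, -0.0, 91.8]
wrist_force: [-2.0, 5.3, -4.2]
finger_gap: 0.0111
finger_force: 59.8
```

jog_arm([
  {"rotation": [0,0,0],"travel": [0.5,0,0],"grip": 5},
  {"rotation": [0,0,0.0],"travel": [0,0,0],"grip": 5},
])

```text
t: 20.02
tool_pos: [0.54, -0.1392, 0.2386]
ee_rot: [180.0, -0.0, 91.8]
wrist_force: [-1.6, 4.7, -2.7]
finger_gap: 0.0111
finger_force: 59.8
```

jog_arm([
  {"rotation": [0,0,0],"travel": [0.5,0,0],"grip": 5},
  {"rotation": [0,0,0.0],"travel": [0,0,0],"grip": 5},
])

```text
t: 20.27
tool_pos: [0.5399, -0.139, 0.2386]
ee_rot: [180.0, 0.0, 91.8]
wrist_force: [-1.0, 2.8, -3.9]
finger_gap: 0.011
finger_force: 59.7
```

jog_arm([
  {"rotation": [0,0,0],"travel": [0.4,0,0],"grip": 5},
  {"rotation": [0,0,0.0],"travel": [0,0,0],"grip": 5},
])

```text
t: 20.52
tool_pos: [0.54, -0.1389, 0.2386]
ee_rot: [180.0, 0.1, 91.8]
wrist_force: [-0.6, 0.2, -3.7]
finger_gap: 0.0113
finger_force: 59.6
```

It stopped at y ≈ −0.139 with the pull force falling to zero: the bolt holds it. Set the weight down, release and retreat upward.

jog_arm([
  {"rotation": [0,0,0],"travel": [0,0,0.2],"grip": 5},
  {"rotation": [0,0,0.0],"travel": [0,0,0],"grip": 14},
  {"rotation": [0,0,0.0],"travel": [0,0,0],"grip": 25},
  {"rotation": [0,0,0.0],"travel": [0,0,0],"grip": 35},
  {"rotation": [0,0,0.0],"travel": [0,0,0],"grip": 35},
])

```text
t: 21.15
tool_pos: [0.54, -0.1384, 0.2386]
ee_rot: [180.0, 0.0, 91.8]
wrist_force: [0.0, 0.4, 0.6]
finger_gap: 0.035
finger_force: 0.0
```

jog_arm([
  {"rotation": [0,0,0],"travel": [0,0,-10],"grip": 35},
  {"rotation": [0,0,0.0],"travel": [0,0,-20],"grip": 35},
  {"rotation": [0,0,0.0],"travel": [0,0,-30],"grip": 35},
  {"rotation": [0,0,0.0],"travel": [0,0,-40],"grip": 35},
  {"rotation": [0,0,0.0],"travel": [0,0,-40],"grip": 35},
])

```text
t: 21.78
tool_pos: [0.5397, -0.1383, 0.3805]
ee_rot: [180.0, 0.0, 91.8]
wrist_force: [0.2, -0.4, 0.2]
finger_gap: 0.0354
finger_force: 0.0
```

jog_arm([
  {"rotation": [0,0,0],"travel": [60,0,0],"grip": 35},
  {"rotation": [0,0,0.0],"travel": [0,0,0],"grip": 35},
  {"rotation": [0,0,0.0],"travel": [0,0,0],"grip": 35},
])

```text
t: 22.15
tool_pos: [0.538, -0.0785, 0.3788]
ee_rot: [180.0, 0.0, 91.8]
wrist_force: [0.5, -0.0, 0.0]
finger_gap: 0.0352
finger_force: 0.0
```

```bash
python3 - <<'E'
from bench import arm
import cv2,numpy as np
o=arm.get_obs();print(o["tool_pos"],o["wrist_force"],o["t"])
s=arm.snapshot("scene")[:,:,::-1];d=arm.snapshot("side")[:,:,::-1];w=arm.snapshot("wrist")[:,:,::-1]
r=lambda x:cv2.resize(x,(400,300),interpolation=cv2.INTER_CUBIC)
cv2.imwrite("pics/m7.png",np.vstack([np.hstack([r(s[105:180,280:380]),r(d[100:310,180:460])]),np.hstack([r(w[40:400,80:560]),r(w[200:350,220:420])])]))
E
```

```text
[ 0.53800064 -0.07846698  0.37881485] [ 0.49393075 -0.01153629  0.00221857] 22.15
```

View pics/m7.png

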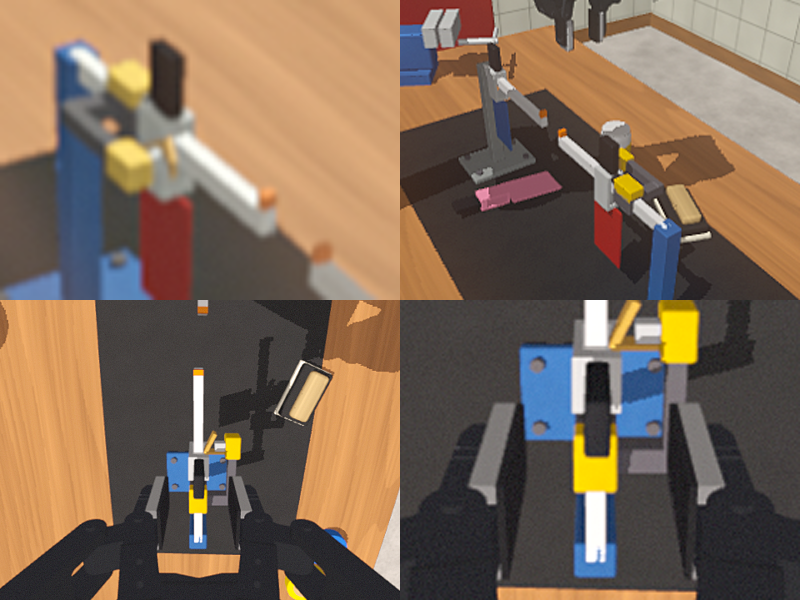

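The red hanger hangs locked between the bolt (620,330 in the zoom) and the buffer on the blue-footed rail. The gripper is clear, and the blue hanger, can and block are undisturbed.

```bash
python3 -c "
from bench import arm
print(arm.sign_off())"
```

```text
the job is handed in; nothing more can be done
None
```

The red hanger is on the blue-footed rail, locked between the spring bolt and the pushed-in buffer (a gentle pull-back test held), and the job was handed in at about 22 s with the gripper clear.

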